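Re-zero the pressure screw of a bench slab roller

TASK

Zero the bench slab roller at the end opposite its hand wheel: swing that end's red clamp lever right open to free the pressure screw, turn the brass thumbscrew clockwise until it seats, then back it off a quarter turn. Do not turn the screw while its clamp is shut. Finish still gripping the thumbscrew by its bar at that setting, so that a helper can lock it there, and leave the hand-wheel end and everything else on the bench alone.

Things in the scene. Friction and masses are not known exactly. Their poses are not given: they have to be found in the camera images.
- roller: bench slab roller for clay, bolted down: teal base 240 x 360 x 30 mm, wooden bed board (top 46 mm up, 280 x 250 mm), steel roller 60 mm thick along its y between two teal cheeks, black spoked hand wheel beyond the +y cheek. Origin: centre of its underside; x is away from the robot at yaw 0, z up; yaw within 0.4 rad. The end to zero is the -y end: screw axis at x 0, y -150 mm
- clamp (a joint): red cam lever of the -y end, turning level about its upright pin, rad: 0 shut (handle points to the machine's -x), 1.65 fully open (handle points out to -y); seen from above it opens anticlockwise and stays where left. 5 N at the handle's end frees it, 3 N swings it. Shut, its nose brakes the screw hard; opening it may drag the screw by up to 0.15 rad
- clamp_tip (a point): point on that lever's handle 75 mm from the pin, mid-thickness, 133 mm above the table: the handle is a round bar 12 mm thick with a 20 mm ball at its end, 82 mm from the pin. Site x axis: from here to the pin
- screw (a joint): turn of the -y end's brass thumbscrew, rad: 0 seated (hard stop, torque rises sharply), growing as it is backed off (anticlockwise from above); 1.57 is a quarter turn off. Starts 1.0 to 2.4 off its seat. With the clamp open it turns against 0.06 N m friction and stays where left. Its rise along the thread is too small to matter (not simulated)
- thumb_grip (a point): centre of that thumbscrew's upright flat bar, on the screw axis, 162 mm above the table: 46 mm long, 12 mm thick (pinch this), 24 mm high, on a neck over a steel flange 48 mm across whose top is 137 mm up. Site x axis: square to the bar's flat faces; y: along the bar. Seated, the bar lies parallel to the roller; a quarter turn off, square to it
- thumb_end (a point): end of that bar, 23 mm from the screw axis along the point thumb_grip's +y (the end marked with a white dot on top)
- thumb_idle_end (a point): end of the bar of the other thumbscrew, at the hand-wheel (+y) end: already set, leave it
- clamp_idle_tip (a point): handle of the other red clamp lever, at the hand-wheel (+y) end, shut: leave it
- jar: white jar with a blue lid, 60 mm across and 75 mm high, standing on the table beside the machine's -y end, 290 to 330 mm from the machine's middle, below the lever's height; origin under its centre. Leave it
- strip: brown wooden thickness strip, 30 x 200 x 8 mm, lying on the bed board before the roller; origin under its centre. Leave it
- mug: unglazed reddish mug, 80 mm across, 90 mm high, on the right of the table; origin under its centre. Leave it
- bowl: white bowl, 124 mm across, 60 mm high, on the right of the table; origin under its centre. Leave it
- mould: white plaster mould block, 90 x 110 x 55 mm, on the right of the table; origin under its centre. Leave it
- brush: wooden-handled brush, 190 mm long, 42 mm wide, 20 mm high, lying between robot and machine; origin under its middle. Leave it
- tiles: stack of three test tiles, 70 x 70 x 21 mm, between robot and machine; origin under its centre. Leave it
- clamp_pin (a point): pivot of the -y end's red lever (x 0, y -186 mm on the machine, 131 mm up); axes as the machine's. It stands on a teal bridge, flat top 122 mm up, x -45 to +45, y -130 to -202 mm on the machine; in front of it (x below -45) and beyond it (y below -202) nothing of the machine is higher than 46 mm

How it is judged:
By the outcome, as a careful person would: the job done as asked, in the order asked, and still so for the second after the job is handed in, while the arm keeps its last pose, push and grip.
It also fails if it takes over 61 s, if anything falls off the work surface, if the arm or the gripper's body presses on something with over 40 N, if the wrist force passes 120 N, or if a joint passes its speed limit or range.

ROBOT

A 6-joint arm with a two-finger parallel gripper is mounted at the origin on the work surface. World frame = base frame: x ahead of the robot, y to its left, z up, the work surface at z = 0. Lengths are in m, angles in rad, forces in N, time in s.
With the tool pointing down it reaches from about 0.35 to 0.725 m from the base axis. Payload 6 kg.
Tool frame: the origin (TCP) lies at the very end of the fingers, on their centre line; the grasp point (between the pads) lies 19 mm behind it (env.tcp_to_grasp is the distance from the TCP to the grasp point, in m); y points along the fingers, x is the direction in which the jaws open and shut, and the axes are right-handed (so a half turn about y gives the same grasp; the last joint's range is limited). The gripper opens to 85 mm and grips with 20 to 120 N. Pads are 22 mm wide; open, the fingers measure 114 mm over their backs; the gripper's body (76 mm by 85 mm) begins 54 mm behind the grasp point. The pads swing forward as they close: fully open they stand 13 mm farther back than shut.
Start: joints at [1.594, 0.04, 0.085, 0, -1.615, -0.334], TCP at [0.183, 0.571, 0.231] pointing down, gripper open.
Joint ranges: [-2.56, 2.56], [-1.29, 2.01], [-1.08, 1.49], [-3.29, 1.98], [-2.81, -0.18], [-2.99, 2.99]. Speed limits (rad/s): [2.57, 2.57, 3.01, 3.14, 3.14, 3.14].

INTERFACE

Orientations are given as [roll, pitch, yaw] about the fixed x, y, z axes, in that order (R = Rz(yaw) Ry(pitch) Rx(roll)).
In Python, from bench import env, effector, planner, sensors, viewer, job_done gives the robot as it stands. The module is installed in compiled form; this text tells all that it offers. Calls block until the motion is done:
- env.move_to(position, orientation): joint-space move of the TCP to a pose.
- env.move_l(position, orientation=None, speed=0.15): straight line of the TCP; orientation=None keeps the orientation; speed is the mean speed in m/s.
- env.goto_joints(angles): joint-space move.
- effector.grip(opening, grasp_force=None): finger opening in m; grasp_force is the grip in N (None keeps the last); returns when the fingers have stopped.
- env.hold(seconds).
- planner.solve_ik(position, orientation): joint angles nearest the present ones, or None.
- sensors.observe(): the state.
- viewer.get_image(name): name is "side" or "top"; returns a dict with "img" (480x640x3 uint8, blue, green, red), "camera_matrix" (3x3 intrinsics, pixels), "dist" ([k1, k2, p1, p2, k3] as OpenCV has them; the pictures are not rectified), "camera_from_world" (4x4, takes a point from world to camera coordinates). Camera axes: x right, y up, looking along -z (the intrinsics and any distortion apply to the point x, -y, -z); pixel columns grow to the right and rows downward; lengths in m; the calibration is good to about 2 mm. A picture is of the moment at which its call begins. There is no depth.
A pose or a line that the arm cannot do raises env.MotionError and nothing moves.
- job_done(): hands the job in, once; it reports no verdict.
The state is a dict: "time_s": time; "joint_positions": joint angles; "joint_vel": joint speeds; "joint_torque": joint torques, N m; "eef_pos": TCP position; "ee_rot": TCP orientation; "ft_force": force on the tool from outside, world axes, zero at the start; "ft_torque": the same for the moment, N m; "opening": finger opening in m.
Only numpy, scipy, OpenCV 4.12 (cv2) and the standard library are available. Lean on these libraries where they do the work, as an engineer would, in place of code of your own. Each camera call takes 0.05 s, during which the arm holds its last target. There are 200 camera calls.

## Working session

There is one attempt and no reset: what is moved stays moved. The work goes in short steps, each a Python script; the robot and the scene stay as the last script left them, time stands still between calls to the robot, and variables do not carry over. Pictures are saved under pics/ and viewed, about 8 in all and at most 12, crops included, and the job is handed in when it is done.

```bash
mkdir -p pics; cat > h.py <<'E'
import numpy as np, cv2
from bench import env, effector, planner, sensors, viewer, job_done
def snap(name,fn=None):
    d=viewer.get_image(name)
    if fn: cv2.imwrite('pics/'+fn,d['img'])
    return d
def ray(d,px):
    p=cv2.undistortPoints(np.array(px,float).reshape(-1,1,2),np.array(d['camera_matrix']),np.array(d['dist'])).reshape(-1,2)
    T=np.array(d['camera_from_world']);R=T[:3,:3];c=-R.T@T[:3,3]
    v=np.c_[p[:,0],-p[:,1],-np.ones(len(p))]@R
    return c,v
def onz(d,px,z):
    c,v=ray(d,px); return c+v*((z-c[2])/v[:,2])[:,None]
def proj(d,P):
    T=np.array(d['camera_from_world']);q=np.atleast_2d(P)@T[:3,:3].T+T[:3,3]
    q=q*[1,-1,-1]
    return cv2.projectPoints(q,np.zeros(3),np.zeros(3),np.array(d['camera_matrix']),np.array(d['dist']))[0].reshape(-1,2)
E
python3 - <<'E'
from h import *
for n in('top','side'):
    d=snap(n,n+'0.png');c,v=ray(d,[[320,240]]);print(n,c,v,d['dist'],d['camera_matrix'][0])
s=sensors.observe();print(s)
E
```

```text
top [ 0.22618697 -0.09275031  1.4262403 ] [[ 0.21058407  0.00304787 -0.97758897]] [-0.00471153  0.          0.          0.          0.        ] [476.95571437   0.         322.73604063]
side [-0.17892783 -0.77898088  0.78481836] [[ 0.59705025  0.56192592 -0.5727351 ]] [-0.08911652  0.          0.          0.          0.        ] [510.5476077    0.         319.75306942]
{'time_s': 0.1, 'joint_positions': array([ 1.59369300e+00,  4.07703916e-02,  8.38978572e-02, -3.84091958e-04,
       -1.61549657e+00, -3.33758080e-01]), 'joint_vel': array([-8.97928062e-04,  1.53579735e-04,  1.93195201e-03,  1.17352490e-03,
       -1.05656665e-03, -2.82572667e-05]), 'joint_torque': array([-5.24102637e-03, -3.69341433e+01,  3.48281336e+01,  6.95179269e+00,
       -4.44397199e-03, -1.76821491e-06]), 'eef_pos': array([0.1833423 , 0.57099189, 0.23036585]), 'ee_rot': array([-1.57064365e+00, -1.61169540e-03, -1.88164100e+00]), 'ft_force': array([ 0.42681856,  0.11181429, -0.56967505]), 'ft_torque': array([ 0.00137603,  0.01330403, -0.01122269]), 'opening': 0.08555477588703427}
```

View pics/top0.png

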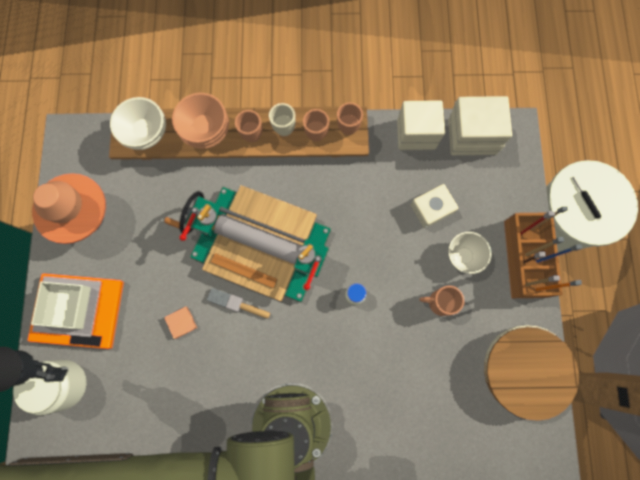

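View pics/side0.png

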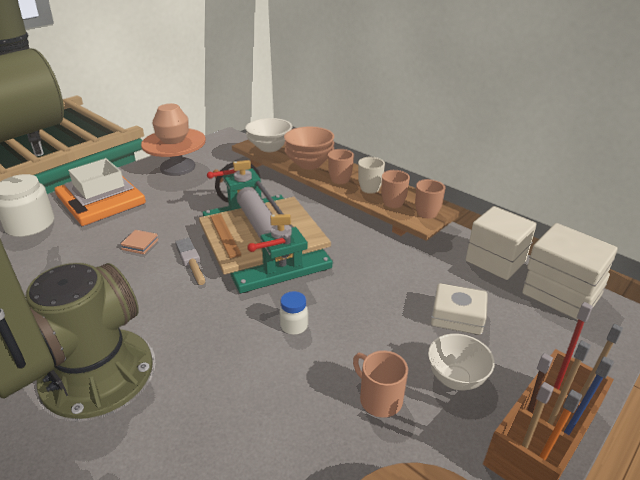

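The top view has the machine at about (262,243) px. The −y end is on the right: red lever (312,272), thumbscrew (305,253), jar (357,293). The side view has the lever at (268,243) and the brass bar at (281,220). I'll zoom in on both.

```bash
python3 - <<'E'
from h import *
t=cv2.imread('pics/top0.png');s=cv2.imread('pics/side0.png')
a=cv2.resize(t[225:305,265:345],None,fx=5,fy=5,interpolation=cv2.INTER_CUBIC)
b=cv2.resize(s[195:275,235:315],None,fx=5,fy=5,interpolation=cv2.INTER_CUBIC)
cv2.imwrite('pics/crop0.png',np.hstack([a,b]))
for n,im in(('top',t),('side',s)):
    d=viewer.get_image(n)
    hsv=cv2.cvtColor(im,cv2.COLOR_BGR2HSV)
    def comps(m,lbl,z,amin=15):
        k,l,st,ce=cv2.connectedComponentsWithStats(m.astype(np.uint8))
        for i in range(1,k):
            if st[i,4]>=amin: print(n,lbl,ce[i].round(1),st[i],onz(d,[ce[i]],z)[0].round(3))
    H,S,V=cv2.split(hsv)
    comps(((H<5)|(H>174))&(S>170)&(V>110),'red',.133)
    comps((H>108)&(H<122)&(S>150)&(V>110),'blue',.075)
    comps((H>75)&(H<90)&(S>120)&(V>50),'teal',.03,60)
E
```

```text
top red [186.8 228. ] [180 214  15  26 117] [0.544 0.283 0.133]
top red [310.8 275.5] [304 262  14  27 110] [ 0.406 -0.062  0.133]
top teal [216.7 201.3] [194 188  41  27 419] [0.652 0.225 0.03 ]
top teal [203.2 240.3] [191 219  25  43 543] [0.531 0.262 0.03 ]
top teal [ 11.8 281.9] [   0  223   31  127 2926] [0.414 0.821 0.03 ]
top teal [318.4 241.7] [304 223  26  53 502] [ 0.522 -0.084  0.03 ]
top teal [298.  280.6] [286 260  26  41 513] [ 0.406 -0.022  0.03 ]
top teal [  4.6 416.2] [  0 388  12  74 529] [0.038 0.796 0.03 ]
side red [214.8 173.8] [207 171  17   7  67] [0.532 0.29  0.133]
side red [264.7 244. ] [248 238  37  13 180] [ 0.405 -0.062  0.133]
side red [578.2 333.2] [574 322   9  22  25] [ 0.607 -0.679  0.133]
side red [565. 369.] [557 345  18  44  88] [ 0.508 -0.694  0.133]
side blue [293.5 301.7] [281 292  25  21 394] [ 0.361 -0.196  0.075]
side teal [ 71.1 165.7] [ 35 148  86  36 539] [0.348 0.867 0.03 ]
side teal [241.1 183.3] [226 169  34  30 298] [0.662 0.348 0.03 ]
side teal [ 55.7 185.3] [ 46 179  25  14  83] [0.254 0.77  0.03 ]
side teal [284.1 264.9] [ 232  228  100   65 2279] [ 0.472 -0.048  0.03 ]
```

View pics/crop0.png

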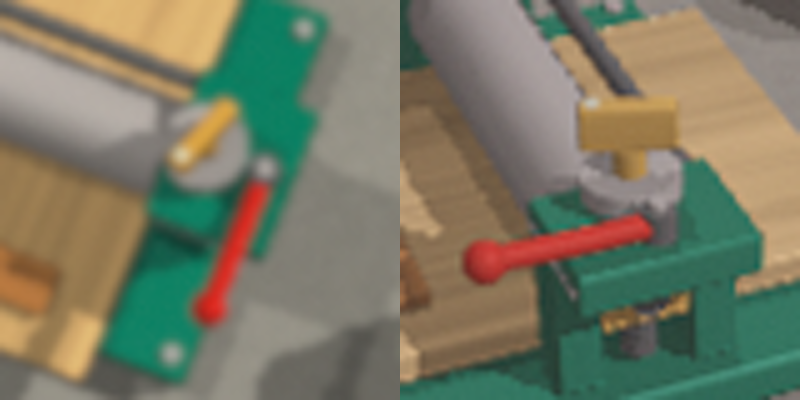

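```bash
python3 - <<'E'
from h import *
d=viewer.get_image('top');e=viewer.get_image('side')
T=lambda u,v:(265+(u-2)/5,225+(v-2)/5)
S=lambda u,v:(235+(u-402)/5,195+(v-2)/5)
def tri(a,b):
    c1,v1=ray(d,[a]);c2,v2=ray(e,[b]);A=np.c_[v1[0],-v2[0]];k=np.linalg.lstsq(A,c2-c1,rcond=None)[0]
    p,q=c1+k[0]*v1[0],c2+k[1]*v2[0];return (p+q)/2,np.linalg.norm(p-q)
print('ball',tri(T(209,308),S(484,262)),onz(d,[T(209,308)],.133))
print('dot',tri(T(181,155),S(591,103)))
print('bar far',onz(d,[T(232,103)],.174),'dot',onz(d,[T(181,155)],.174))
print('pin',onz(d,[T(264,167)],.139))
print('jar side',onz(e,[(293.5,301.7)],.068))
# machine corners base top z=.03
cs=onz(d,[T(328,15),T(183,382)],.03);print('base -y corners',cs,np.linalg.norm(cs[0]-cs[1]))
H,Sx,V=cv2.split(cv2.cvtColor(d['img'],cv2.COLOR_BGR2HSV))
m=((H>100)&(H<125)&(Sx>150)).astype(np.uint8);k,l,st,ce=cv2.connectedComponentsWithStats(m)
for i in range(1,k):
    if st[i,4]>80:print('jar',ce[i],st[i],onz(d,[ce[i]],.075))
# frames
y=np.array([.138,.345]);y/=np.linalg.norm(y);x=np.array([y[1],-y[0]])
print('yaw',np.arctan2(x[1],x[0]))
pin=onz(d,[T(264,167)],.139)[0,:2];ball=onz(d,[T(209,308)],.133)[0,:2]
print('lever dir',(ball-pin),np.linalg.norm(ball-pin),'screw from pin',pin+.036*y,'screw from ball',ball+.082*x+.036*y)
E
```

```text
ball (array([ 0.37682452, -0.05007293,  0.13400578]), np.float64(9.090685375002333e-05)) [[ 0.37690382 -0.05001436  0.133     ]]
dot (array([ 0.45411799, -0.03724942,  0.17517321]), np.float64(0.00046162196485769163))
bar far [[ 0.48204269 -0.06453942  0.174     ]] dot [[ 0.45414153 -0.03706325  0.174     ]]
pin [[ 0.45315856 -0.08093016  0.139     ]]
jar side [[ 0.36645145 -0.19007052  0.068     ]]
base -y corners [[ 0.56468689 -0.11962886  0.03      ]
 [ 0.34589196 -0.03112051  0.03      ]] 0.23601895265708017
jar [356.2        292.34090909] [348 284  17  17 220] [[ 0.36413504 -0.18896652  0.075     ]]
yaw -0.38050637711236496
lever dir [-0.07625474  0.0309158 ] 0.08228348887257195 screw from pin [ 0.46652863 -0.047505  ] screw from ball [ 0.46640897 -0.04704324]
```

```bash
cat >> h.py <<'E'
YAW=-.384; S=np.array([.4663,-.0475]); my=np.array([-np.sin(YAW),np.cos(YAW)]); mx=np.array([np.cos(YAW),np.sin(YAW)])
PIN=S-.036*my
def push(th,off,z=.124,r=.062):
    a=np.pi+YAW+th; h=np.array([np.cos(a),np.sin(a)]); t=np.array([-h[1],h[0]])
    return [*(PIN+r*h-off*t),z],[-np.pi/2,0,a+np.pi/2-2*np.pi]
def ft():
    s=sensors.observe();return np.r_[s['time_s'],s['ft_force'],s['ft_torque']].round(2)
E
python3 - <<'E'
from h import *
for th in(0,.8,1.65):
    print(th,planner.solve_ik(*push(th,.021)))
for ps in(.79,-.5,1.3):
    print(ps,planner.solve_ik([*S,.143],[-np.pi/2,0,ps]))
s=sensors.observe();p=s['eef_pos']
env.move_l([p[0],p[1],.29])
effector.grip(0.0,30)
env.move_to(*push(0,.035,z=.25))
env.move_l(push(0,.035)[0],speed=.12)
print(sensors.observe()['joint_positions'],sensors.observe()['eef_pos'],ft(),sensors.observe()['opening'])
for n in('top','side'): snap(n,n+'1.png')
t=cv2.imread('pics/top1.png');s=cv2.imread('pics/side1.png')
a=cv2.resize(t[215:315,255:355],None,fx=4,fy=4);b=cv2.resize(s[170:270,215:315],None,fx=4,fy=4)
cv2.imwrite('pics/c1.png',np.hstack([a,b]))
E
```

```text
0 [ 0.41216273 -0.5132786  -0.57037999  0.         -1.51369494  0.77463359]
0.8 [ 0.29739538 -0.53997631 -0.58733273  0.         -1.52343991  1.68940095]
1.65 [ 0.15614357 -0.41396524 -0.50335092  0.         -1.48141064  2.68065276]
0.79 [ 3.31084774e-01 -3.15501012e-01 -3.95858323e-01 -4.44089210e-16
 -1.49043901e+00 -2.68267743e+00]
-0.5 [ 0.33108477 -0.31550101 -0.39585832  0.         -1.49043901  2.31050788]
1.3 [ 3.31084774e-01 -3.15501012e-01 -3.95858323e-01 -4.44089210e-16
 -1.49043901e+00 -2.17267743e+00]
[ 4.39291038e-01 -4.99324647e-01 -5.59795591e-01  3.88843719e-04
 -1.50891174e+00  7.47561163e-01] [ 0.4089061  -0.02511196  0.12492795] [ 5.08 -0.54 -0.07 -0.19  0.02 -0.02 -0.01] -0.0001632917941331005
```

View pics/c1.png

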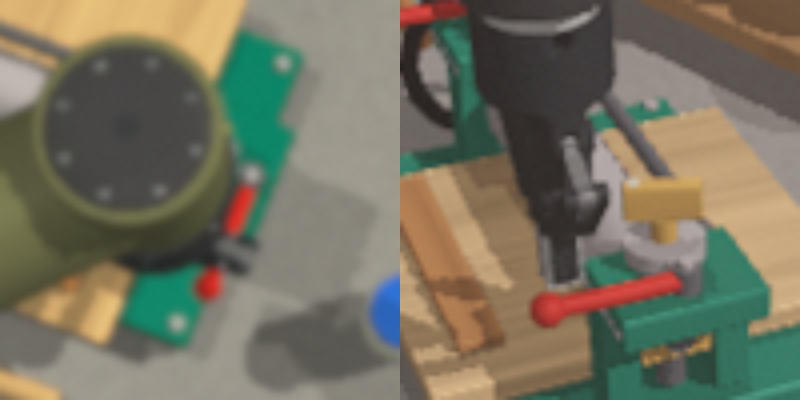

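Closed fingers (side crop, tip at about (567,285)) stand just behind the handle on its machine +y side, clear of the bar and the bridge. I'll push the lever round now.

```bash
python3 - <<'E'
from h import *
env.move_l(*push(0,.024),speed=.05);print(ft())
for th in np.arange(.0,1.61,.2):
    p,o=push(th,.020); env.move_l(p,o,speed=.06); print(round(th,2),ft())
    if np.linalg.norm(ft()[1:3])>20: print('stop');break
for n in('top','side'): snap(n,n+'2.png')
t=cv2.imread('pics/top2.png');s=cv2.imread('pics/side2.png')
a=cv2.resize(t[225:325,265:365],None,fx=4,fy=4);b=cv2.resize(s[190:290,225:325],None,fx=4,fy=4)
cv2.imwrite('pics/c2.png',np.hstack([a,b]))
E
```

```text
[ 5.55 -0.34  0.35  0.52  0.03 -0.03  0.  ]
0.0 [ 5.8   0.26 -0.48  0.15  0.04  0.05  0.  ]
0.2 [ 6.17  1.31 -0.32 -0.56  0.14 -0.04 -0.02]
0.4 [ 6.53  0.37 -0.28 -0.45  0.08 -0.07  0.1 ]
0.6 [ 6.9   0.71 -0.09  0.17  0.05 -0.01  0.02]
0.8 [ 7.27 -0.07  0.77 -0.54  0.07  0.05 -0.02]
1.0 [ 7.63 -0.4  -0.4  -0.35 -0.01 -0.    0.01]
1.2 [ 8.    0.2  -0.   -0.5  -0.02  0.03  0.01]
1.4 [ 8.37 -0.28 -0.84  0.5   0.02  0.02 -0.  ]
1.6 [ 8.73  0.02  0.58  0.42 -0.03  0.09 -0.04]
```

View pics/c2.png

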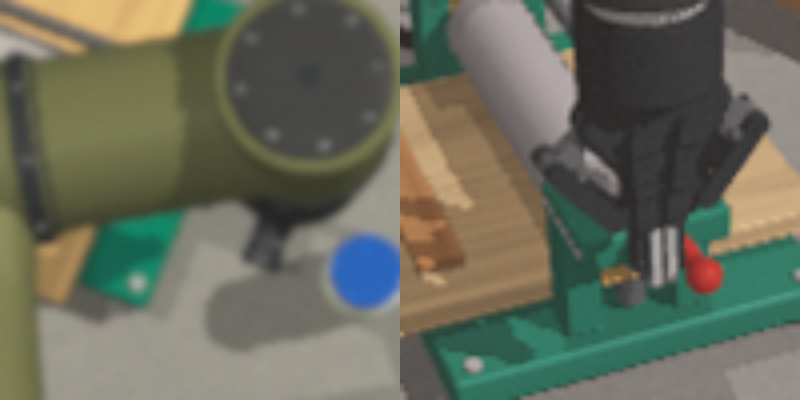

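The lever has swung: its ball is at side crop (705,274), just ahead of the fingers. I'll measure its angle from the ball by mask, then advance until it meets the stop.

```bash
cat >> h.py <<'E'
def lever():
    e=viewer.get_image('side');H,Sx,V=cv2.split(cv2.cvtColor(e['img'],cv2.COLOR_BGR2HSV))
    m=(((H<5)|(H>174))&(Sx>170)&(V>110)).astype(np.uint8); m[:,:240]=0;m[:,340:]=0;m[:225]=0;m[290:]=0
    m=cv2.morphologyEx(m,cv2.MORPH_OPEN,cv2.getStructuringElement(cv2.MORPH_ELLIPSE,(5,5)))
    k,l,st,ce=cv2.connectedComponentsWithStats(m)
    i=1+np.argmax(st[1:,4]); ys,xs=np.nonzero(l==i)
    out=onz(e,np.c_[xs,ys],.133)[:,:2]-PIN; r=np.linalg.norm(out,axis=1); c=out[r>.074].mean(0)
    a=np.arctan2(c[1],c[0])-(np.pi+YAW); return round(float(a%(2*np.pi)),3),round(float(np.linalg.norm(c)),4)
E
python3 - <<'E'
from h import *
print(lever())
for th in np.arange(1.63,1.9,.03):
    p,o=push(th,.020); o[2]=push(1.6,.02)[1][2]
    env.move_l(p,o,speed=.03); env.hold(.1); f=ft(); print(round(th,2),f,lever())
    if np.linalg.norm(f[1:3])>9: break
E
```

```text
(1.548, 0.0864)
1.63 [ 9.23 -1.88  3.61  1.58  1.13  0.52  0.04] (1.57, 0.0872)
1.66 [ 9.63 -1.09  2.97  1.46  0.73  0.4   0.06] (1.624, 0.084)
1.69 [10.03 -4.17  5.76  2.39  1.6   1.38  0.05] (1.632, 0.0834)
1.72 [ 10.43 -11.63  10.14   6.69   3.35   3.73   0.1 ] (1.632, 0.0837)
```

```bash
python3 - <<'E'
from h import *
o=push(1.6,.02)[1]
env.move_l(push(1.6,.035)[0],o,speed=.06)
env.move_l(push(1.6,.035,z=.27)[0],o,speed=.2)
env.move_to([.30,.36,.30],[-np.pi/2,0,-1.955])
print(ft(),lever())
for n in('top','side'): snap(n,n+'3.png')
t=cv2.imread('pics/top3.png');s=cv2.imread('pics/side3.png')
a=cv2.resize(t[225:305,275:355],None,fx=5,fy=5,interpolation=cv2.INTER_CUBIC);b=cv2.resize(s[195:275,235:315],None,fx=5,fy=5,interpolation=cv2.INTER_CUBIC)
cv2.imwrite('pics/c3.png',np.hstack([a,b]))
E
```

```text
[14.22 -0.72 -0.53 -0.08 -0.05 -0.02  0.03] (1.662, 0.0825)
```

View pics/c3.png

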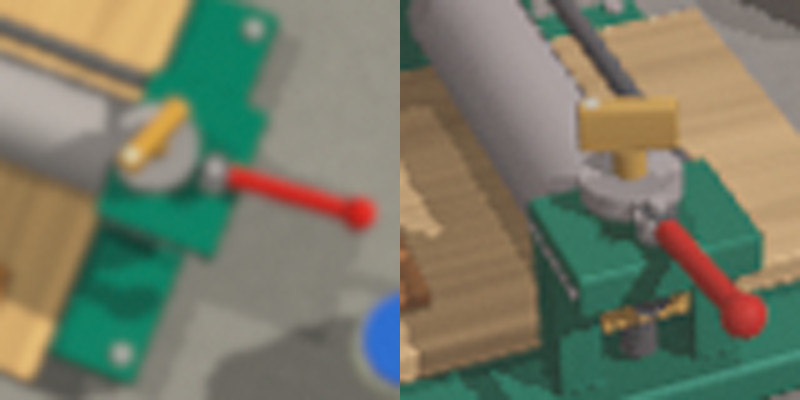

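The lever is fully open (about 1.66 by mask), and the bar still sits at about 1.18 off its seat, with the dot at top crop (131,155) and the far end at (182,103). Next, the grip.

```bash
python3 - <<'E'
from h import *
psi=2.363+np.pi/2-2*np.pi;o=[-np.pi/2,0,psi]
effector.grip(.045,40)
env.move_to([*S,.25],o)
env.move_l([*S,.143],o,speed=.12)
print(ft(),sensors.observe()['eef_pos'])
print('grip',effector.grip(0.0,40)); env.hold(.2)
s=sensors.observe();print(ft(),s['eef_pos'],s['opening'],s['joint_positions'],s['ee_rot'])
for n in('top','side'): snap(n,n+'4.png')
t=cv2.imread('pics/top4.png');s=cv2.imread('pics/side4.png')
a=cv2.resize(t[210:310,255:355],None,fx=4,fy=4);b=cv2.resize(s[185:285,235:335],None,fx=4,fy=4)
cv2.imwrite('pics/c4.png',np.hstack([a,b]))
E
```

```text
[17.53 -1.01  0.29  0.42  0.05  0.04  0.08] [ 0.46677685 -0.04744611  0.14400372]
grip False
[ 1.813e+01  1.000e-02  3.120e+00  5.850e+00  1.020e+00 -3.100e-01
 -6.000e-02] [ 0.46686809 -0.04726098  0.14379805] 0.013339361218709834 [ 3.31331600e-01 -3.15933216e-01 -3.94807927e-01  1.84617193e-04
 -1.49001028e+00  4.61113716e-01] [-1.56978107e+00  1.62981657e-03 -2.34913179e+00]
```

View pics/c4.png

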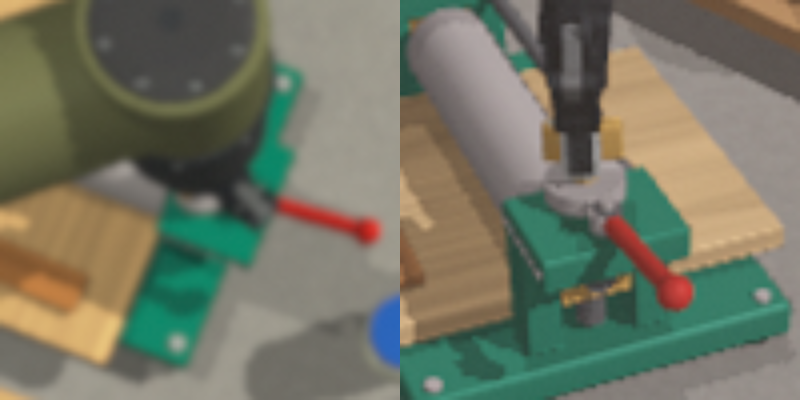

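The bar is centred between the pads (opening 13 mm, side forces 3–6 N). Next I'll turn clockwise and watch the wrist moment about vertical.

```bash
python3 - <<'E'
from h import *
j=np.array(planner.solve_ik([*S,.143],[-np.pi/2,0,2.363+np.pi/2-2*np.pi]));print(j)
j0=j[5];d=0
while d<1.4:
    d+=.12 if d<.9 else .03
    j[5]=j0-d; env.goto_joints(j)
    if d>.9: env.hold(.05)
    f=ft(); s=sensors.observe()
    print(round(d,2),'q~',round(s['ee_rot'][2]+2*np.pi-np.pi/2-1.187,3),f,round(s['opening'],4))
    if abs(f[6])>.25: break
E
```

```text
[ 3.31084774e-01 -3.15501012e-01 -3.95858323e-01  4.44089210e-16
 -1.49043901e+00  4.61118899e-01]
0.12 q~ 1.056 [18.48  1.84  3.88  5.78  1.14 -0.45 -0.06] 0.0131
0.24 q~ 0.936 [ 1.873e+01  1.760e+00  3.300e+00  5.430e+00  1.140e+00 -5.300e-01
  1.000e-02] 0.0132
0.36 q~ 0.817 [18.98  1.3   3.92  4.73  1.28 -0.72  0.04] 0.013
0.48 q~ 0.699 [ 1.923e+01  3.080e+00  3.190e+00  5.120e+00  1.340e+00 -9.900e-01
  1.000e-02] 0.0134
0.6 q~ 0.579 [ 1.948e+01  3.300e+00  4.430e+00  5.870e+00  1.360e+00 -1.090e+00
  1.000e-02] 0.0134
0.72 q~ 0.459 [19.73  4.08  3.28  4.81  1.27 -1.21 -0.05] 0.0133
0.84 q~ 6.622 [19.98  4.06  4.28  5.51  1.28 -1.47 -0.02] 0.0129
0.96 q~ 6.503 [20.28  4.71  3.6   4.31  1.25 -1.6  -0.04] 0.0131
0.99 q~ 6.473 [20.58  4.92  3.88  4.83  1.2  -1.65  0.05] 0.0133
1.02 q~ 6.443 [20.88  4.9   4.08  4.38  1.23 -1.7   0.03] 0.0135
1.05 q~ 6.413 [ 2.118e+01  5.410e+00  3.520e+00  4.370e+00  1.150e+00 -1.760e+00
 -2.000e-02] 0.013
1.08 q~ 6.383 [21.48  5.37  3.7   3.98  1.16 -1.74 -0.03] 0.013
1.11 q~ 6.353 [21.78  4.67  3.94  3.72  1.13 -1.8   0.04] 0.0131
1.14 q~ 6.323 [ 2.208e+01  5.770e+00  3.190e+00  4.010e+00  1.180e+00 -1.860e+00
 -1.000e-02] 0.0135
1.17 q~ 6.293 [ 2.238e+01  6.100e+00  3.740e+00  4.580e+00  1.080e+00 -1.900e+00
  2.000e-02] 0.0132
1.2 q~ 6.263 [ 2.268e+01  6.160e+00  2.120e+00  3.410e+00  1.080e+00 -1.970e+00
 -2.000e-02] 0.0128
1.23 q~ 6.233 [22.98  6.02  3.42  3.6   1.06 -1.97  0.03] 0.013
1.26 q~ 6.203 [23.28  6.48  2.86  2.8   0.98 -2.12  0.08] 0.0133
1.29 q~ 6.173 [23.58  5.81  2.46  3.34  0.97 -2.07  0.42] 0.0134
```

```bash
python3 - <<'E'
from h import *
d=snap('side','side5.png');s=d['img']
b=cv2.resize(s[200:250,255:315],None,fx=10,fy=10,interpolation=cv2.INTER_CUBIC)
# predicted bar top outline for tool-aligned and machine-aligned
for a,c in((YAW+np.pi/2,(255,0,0)),(sensors.observe()['ee_rot'][2]-np.pi/2,(0,255,0))):
    u=np.array([np.cos(a),np.sin(a)]);n=np.array([-u[1],u[0]])
    P=[[*(S+i*.023*u+k*.006*n),.174] for i,k in((1,1),(1,-1),(-1,-1),(-1,1))]
    q=((proj(d,P)-[255,200]+.5)*10).astype(np.int32); cv2.polylines(b,[q],True,c,1)
cv2.imwrite('pics/c5.png',b); print(ft(),sensors.observe()['ee_rot'])
E
```

```text
[23.63  5.82  1.95  3.75  0.89 -2.08  0.35] [-1.57321981  0.00324363  2.64814629]
```

View pics/c5.png

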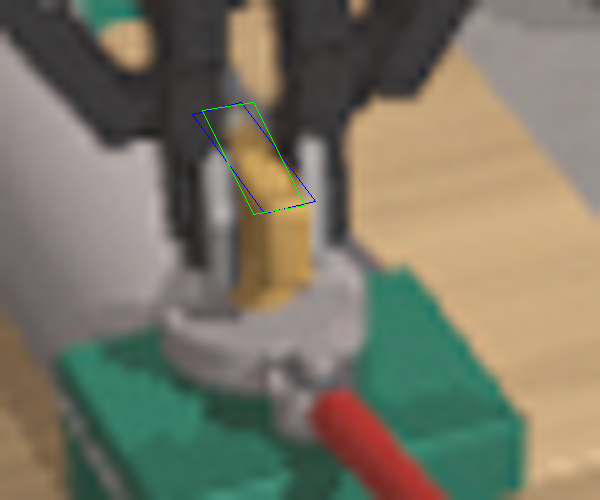

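The brass bar end (crop about (240,210) to (312,200)) lies parallel to the roller within about 0.1 rad, so the screw is seated. The tool has over-rotated a little against it. I'll release, re-grip square to the seated bar, confirm the seat by feel, then back off.

```bash
cat >> h.py <<'E'
def mz(n=8):
    v=[]
    for _ in range(n): env.hold(.02); v.append(sensors.observe()['ft_torque'][2])
    return round(float(np.mean(v)),3)
def toolq():
    return round(float((sensors.observe()['ee_rot'][2]-np.pi/2-(YAW+np.pi/2)+1)%np.pi-1),3) if False else round(float((sensors.observe()['ee_rot'][2]-np.pi/2-(YAW+np.pi/2)+np.pi/4)%np.pi-np.pi/4),3)
def jq(q):  # joints with the tool square to the bar at screw angle q
    j=np.array(planner.solve_ik([*S,.143],[-np.pi/2,0,YAW+np.pi+q-2*np.pi])); return j
E
python3 - <<'E'
from h import *
print(toolq(),mz())
effector.grip(.03); print('open',mz(),ft())
env.goto_joints(jq(0)); print(sensors.observe()['joint_positions'][5],toolq(),mz())
effector.grip(0,40); print('gripped',toolq(),mz(),ft(),sensors.observe()['opening'])
for q in(-.02,-.04,-.06,-.08,-.1):
    env.goto_joints(jq(q)); m=mz(); print(q,toolq(),m)
    if m>.25: break
E
```

```text
-0.109 0.386
open -0.005 [24.21 -0.49 -0.6  -0.43 -0.05  0.05 -0.03]
-0.7177549536886256 -0.003 -0.016
gripped -0.001 -0.051 [25.02  5.76 -2.24 -1.63 -0.85 -1.62 -0.07] 0.013044934098488968
-0.02 -0.021 0.029
-0.04 -0.041 0.137
-0.06 -0.061 0.231
-0.08 -0.081 0.307
```

```bash
python3 - <<'E'
from h import *
for q in(.3,.7,1.1,1.4,1.56): env.goto_joints(jq(q)); print(q,toolq(),ft())
print('m',mz())
effector.grip(.03); env.hold(.1); print('open',mz())
effector.grip(0,40); env.hold(.2); s=sensors.observe(); print('regrip',toolq(),mz(),ft(),s['opening'],s['joint_positions'][5])
d=snap('side','side6.png');s=d['img']; print(lever())
b=cv2.resize(s[200:250,255:315],None,fx=10,fy=10,interpolation=cv2.INTER_CUBIC)
for a,c in((YAW+np.pi,(255,0,0)),(YAW+np.pi-.15,(0,255,0)),(YAW+np.pi+.15,(0,0,255))):
    u=np.array([np.cos(a),np.sin(a)]);n=np.array([-u[1],u[0]])
    P=[[*(S+i*.023*u+k*.006*n),.174] for i,k in((1,1),(1,-1),(-1,-1),(-1,1))]
    q=((proj(d,P)-[255,200]+.5)*10).astype(np.int32); cv2.polylines(b,[q],True,c,1)
cv2.imwrite('pics/c6.png',b)
E
```

```text
0.3 0.299 [27.    5.63 -3.1  -1.33 -1.03 -1.75  0.08]
0.7 0.699 [27.47  6.21 -2.76 -1.15 -0.98 -1.87  0.1 ]
1.1 1.099 [27.93  5.05 -2.98 -2.77 -1.02 -1.91 -0.03]
1.4 1.399 [ 2.832e+01  6.170e+00 -2.540e+00 -2.020e+00 -1.010e+00 -2.050e+00
 -1.000e-02]
1.56 1.559 [28.6   5.23 -1.78 -2.31 -0.96 -2.08  0.05]
m 0.036
open -0.011
regrip 1.56 0.008 [29.9  -0.29  2.02  2.45  0.66  0.31 -0.05] 0.013008869279856141 0.8448937627012686
(1.631, 0.0859)
```

View pics/c6.png

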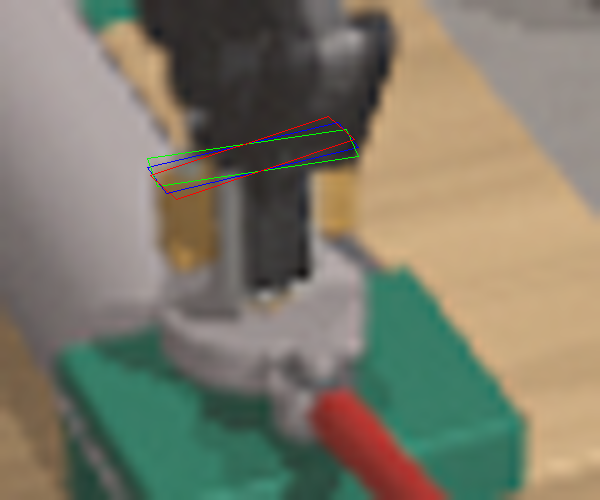

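The bar shows either side of the fingers (about (185,225) and (340,205)), lying along the predicted quarter-turn outline. The lever is still open at about 1.63. Handing in.

```bash
python3 - <<'E'
from h import *
print(ft()); job_done()
E
```

```text
[30.   -1.24  1.29  2.2   0.78  0.32  0.06]
the job is handed in; nothing more can be done
```

I zeroed the −y end and handed the job in at 30 s of the 61 s allowed. The gripper still holds the thumbscrew by its bar, about a quarter turn off its seat.

- **Clamp:** I swung the red lever with the closed fingers until it met its stop at about 15 N. The camera put it at 1.66 rad in a clear view and 1.63 at the end. The screw was turned only after that.
- **Seat:** I gripped the bar at 40 N and turned clockwise from about 1.18 rad off. The torque rose sharply, to about 0.4 N m. The bar had settled slightly skewed in that first grip, and the stop showed about 0.08 rad further on than the camera suggested. I released, re-gripped square to the bar and felt the seat again, at about −0.02 rad on the tool's scale.
- **Back-off:** I turned anticlockwise to a tool angle of 1.56 rad, then released and re-gripped to take out any lag. That puts the screw about 1.575 rad off its seat.
- **Last checks:** The wrist moment was about zero and the side force was 2–3 N. The side view was consistent with a quarter turn, but the fingers hide part of the bar, so it cannot confirm better than about 0.1 rad.
- **Other items:** I touched nothing else on purpose, but I did not re-measure the jar, strip and other bench items afterwards.

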